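Mount the socket carrier on its rail and hold the cover over the terminal box

TASK

Hook the socket carrier onto the rail inside the terminal box at the rail's loading gap, slide it along the rail to the pointer mark and let go of it there. Then take the cover plate by its handle, the way round that brings its opening over the socket, and hold it level above the box, a finger's width (10 to 15 mm) clear of the gasket and touching nothing, with its four holes straight over the four threaded holes so that I can start the screws. Finish still holding it there, do not set it down, and leave the screwdriver, carton and jar where they are.

Things in the scene. Friction and masses are not known exactly. Their poses are not given: they have to be found in the camera images.
- terminal_box: Grey cast terminal box, fixed, open on top: 180 mm along its y, 120 along its x, rim 60 mm high, walls 6 mm. Origin: centre of its underside, z up. Plugs stick 20 mm out of its +x wall, feet 7 mm high 14 mm out of its y ends. Its corners hold bosses with 6 mm threaded holes, flush with the rim. Inside, over x = 0, a steel T-rail runs along y from -75 to +75 mm (see rail_gap, rail_mark).
- rail_gap (a point): Middle of the rail's loading gap, on the rail's top (box frame 0, -42, 50 mm: 10 mm below the rim); axes as the box. The rail's head is 18 mm wide, 5 mm thick, on a web 8 mm wide with 19 mm free below the head on both sides. From y = -64 to -20 mm the head is cut away to the web's width, its top as high as the head's: the loading gap.
- rail_mark (a point): The mark: on the rail's top (box frame 0, +48, 50 mm), between two small pointed steel tabs that stick inward from the long walls just below the rim, tips 36 mm either side of the rail's centre line; axes as the box. It lies 90 mm along the box's +y from the middle of the loading gap.
- thread_0 (a point): Threaded hole at the box's -x, -y corner, at rim height (box frame -46, -76, 60 mm); axes as the box.
- thread_1 (a point): Threaded hole at the box's -x, +y corner (-46, +76, 60 mm).
- thread_2 (a point): Threaded hole at the box's +x, -y corner (+46, -76, 60 mm).
- thread_3 (a point): Threaded hole at the box's +x, +y corner (+46, +76, 60 mm).
- carrier_grip (a point): Socket carrier (about 0.12 kg), loose, stands upright: an aluminium shoe 32 mm (its x) by 30 (y), 20 high, and on it a grey socket body 22 mm (x) by 28 (y) up to 60 mm above the underside. This point: on its axis, 45 mm above the underside, where to grip the body across its 22 mm (at the rail it is then 20 mm above the rim); z up. The same when turned half a turn.
- carrier_seat (a point): Roof of the channel under the carrier's shoe, 15 mm above its underside, 30 below carrier_grip; axes as the carrier. The channel runs along its y: mouth 12 mm wide between lips 6 mm high, above them a pocket 22 wide. The lips pass the web in the gap but not the head. When the roof rests on the rail's top the lips have 4 mm of play under the head, and it slides along the rail.
- cover_handle (a point): Cover plate (about 0.3 kg), loose, lies flat: grey aluminium, 180 mm (its y) by 120 (x), 4 thick. On it a black bow handle: bar along y, 62 mm long, 10 wide (x), 12 high, 22 mm free below it between feet 42 mm apart. This point: middle of the bar, 32 mm above the underside, at plate x = 0, y = -12 mm; axes as the plate, z up.
- cover_under (a point): Centre of the cover plate's underside; axes as the plate, which lie along the box's when the cover is the right way round. The plate's opening, 40 mm (x) by 46 (y), is centred at x = 0, y = +48 mm; the socket stands up through it when the cover hovers in place (socket top 35 mm above the box's rim).
- hole_0 (a point): 8 mm screw hole of the cover at its -x, -y corner, on the underside (plate frame -46, -76, 0 mm); belongs over thread_0.
- hole_1 (a point): Screw hole at -x, +y (-46, +76, 0 mm); belongs over thread_1.
- hole_2 (a point): Screw hole at +x, -y (+46, -76, 0 mm); belongs over thread_2.
- hole_3 (a point): Screw hole at +x, +y (+46, +76, 0 mm); belongs over thread_3.
- carrier: The socket carrier; origin at the centre of its underside.
- cover: The cover plate; origin at the centre of its underside, as cover_under.
- screwdriver_mid (a point): Small red screwdriver lying on the bench, 150 mm long, 20 mm thick; stays where it is.
- carton_mid (a point): Small white carton, 46 x 52 x 50 mm; stays where it is.
- jar_mid (a point): Brown glass jar with a white cap, 44 mm across, 47 mm high; stays where it is.

How it is judged:
By the outcome, as a careful person would: the job done as asked, in the order asked, and still so for the second after the job is handed in, while the arm keeps its last pose, push and grip.
It also fails if it takes over 66 s, if anything falls off the work surface, if the arm or the gripper's body presses on something with over 40 N, if the wrist force passes 120 N, or if a joint passes its speed limit or range.

ROBOT

A 6-joint arm with a two-finger parallel gripper is mounted at the origin on a cart in front of the work surface, level with it; the furniture and walls round the work are solid. World frame = base frame: x ahead of the robot, y to its left, z up, the work surface at z = 0. Lengths are in mm, angles in rad, forces in N, time in s.
With the tool pointing down it reaches from about 275 to 750 mm from the base axis. Payload 10.2 kg.
Tool frame: the origin (TCP) lies between the finger pads; the fingertips stand 17 mm ahead of it and the grasp point (between the pads) lies 2 mm behind it; z points along the fingers, y is the line along which they close (so a half turn about z gives the same grasp; the last joint's range is limited). The gripper opens to 85 mm and grips with 20 to 120 N. Pads are 22 mm wide; open, the fingers measure 114 mm over their backs; the gripper's body (76 mm by 85 mm) begins 54 mm behind the grasp point. The pads swing forward as they close: fully open they stand 13 mm farther back than shut.
Start: joints at [-1.37, 0.313, 1.498, -0, 1.331, -0.223], TCP at [215.883, -478.566, 211.594] pointing down, gripper open.
Joint ranges: [-2.94, 2.94], [-0.97, 2.17], [0.19, 2.56], [-1.23, 4.37], [0.02, 3.11], [-2.88, 2.88]. Speed limits (rad/s): [2.39, 2.39, 3.01, 3.14, 3.14, 3.14].

INTERFACE

Orientations are given as a unit quaternion [w, x, y, z].
In Python, from rig import * gives the robot as it stands.
- The arm moves only by the tool step_arm, never from a script. Its argument "commands" is text: rows parted by semicolons, each of 7 numbers parted by spaces: the opening, from 0 (shut) to 1 (fully open), then the shift along the tool's x, y, z in cm, then the turn, a rotation vector about the tool's x, y, z in rad. In form: hand x y z rx ry rz; .... A call has 1 to 20 rows; each row is the pose to reach, as a shift and turn from the pose commanded when the call began, along the tool's axes at that moment; what a row does not reach only later rows make up. A row lasts 1/12 s, in which the tool goes at most 41.7 mm and 7.16 degrees, less where a joint would pass 70% of its speed; a pose out of reach is approached as far as the arm can. A call with a gripper value outside its range is refused whole. The fingers move at their own pace and stop on an object; "newtons" is the grip in N (left out, the last holds). Time passes only in rows, so rows that repeat a pose let the fingers close. It gives the time, the measured TCP pose, the force, the opening and the grip force at its end, in the units of the state.
- sense(): the state, without advancing time (a new reading comes with each control period).
- capture(name): name is "side" or "top" or "wrist"; returns the picture (384x512x3 uint8, red, green, blue); there is no depth.
- camera_model(name): a dict with "mtx" (3x3 intrinsics, pixels), "k1" (the pictures are not rectified: a ray, as slopes to the right and down, at radius r is drawn at 1 + k1 r^2 times it, then the intrinsics apply), "eye" and "rotation" of the camera in the world. Camera axes: x right, y down, z forward; pixel columns grow to the right and rows downward; lengths in mm; the calibration is good to about 2 mm. A picture is of the moment at which its call begins: read the wrist's pose just before it. camera_model takes no time and is no camera call; for the wrist camera it gives the pose at the moment of the call.
- finish_job(): hands the job in; it is judged then, once.
Trained networks look in the newest picture that a camera, given by its name, has taken for a name from the list of things; names that differ only in an ending like _2 or _b are one class to them, and where a whole thing is asked for, a point or a joint stands for the part that bears it (a point fixed in the world has none). Each returns a list of dicts, best first, with "score" (0 to 1); they miss things now and then, are a little off and sometimes report something else, mostly with a low value. They report only what shows in the picture. A call takes as long as a camera call.
- search_frame(camera, label): "rect" ([centre column, centre row, width, height] in pixels, round what is visible of it).
- trace(camera, label): "mask" (384x512 bool, what is visible of it) and "rect" ([centre column, centre row, width, height] in pixels, round what is visible of it).
- spot_point(camera, label): "xy" ([column, row] in pixels: a listed point, or the origin of a listed thing).
The state is a dict: "time_s": time; "joints": joint angles; "dq": joint speeds; "tau": joint torques, N m; "eef_pos": TCP position; "ee_rot": TCP orientation; "force": force on the tool from outside, world axes, zero at the start; "wrist_torque": the same for the moment, N m; "grip_width": opening from 0.0 (shut) to 1.0 (fully open); "grip_force": force on a finger pad.
Only numpy, scipy, OpenCV 4.12 (cv2) and the standard library are available. Lean on these libraries where they do the work, as an engineer would, in place of code of your own. Each camera call takes 0.05 s, during which the arm holds its last target. There are 200 camera calls.

## Working session

There is one attempt and no reset: what is moved stays moved. The work goes in short steps, Python scripts to look and compute and a tool call to move; the robot and the scene stay as the last step left them, time stands still between calls to the robot, and variables do not carry over. Pictures are saved under pics/ and viewed, at most 10 in all, crops included, and the job is handed in when it is done.

Besides the shell and the picture viewer there is one more tool, called as a command line: name --argument value ..., lists and objects as JSON in quotes. step_arm: Moves the arm, as the interface text tells. Its arguments: {"type":"object","properties":{"commands":{"type":"string"},"newtons":{"type":"number"}},"required":["commands"]}

```bash
ls; mkdir -p pics; cat > h.py <<'E'
from rig import *
import numpy as np, cv2
from scipy.spatial.transform import Rotation as R
def ray(cam,px,m=None):
    m=m or camera_model(cam); K=np.array(m["mtx"]); u=np.linalg.inv(K)@[px[0],px[1],1]; d=u[:2].copy(); s=d.copy()
    for _ in range(20): s=d/(1+m["k1"]*(s@s))
    return np.array(m["eye"]),np.array(m["rotation"])@[s[0],s[1],1]
def atz(cam,px,z,m=None):
    e,r=ray(cam,px,m); return e+r*(z-e[2])/r[2]
def proj(cam,P,m=None):
    m=m or camera_model(cam); c=np.array(m["rotation"]).T@(np.array(P)-m["eye"]); s=c[:2]/c[2]; s=s*(1+m["k1"]*(s@s)); return (np.array(m["mtx"])@[*s,1])[:2]
def Rq(q): return R.from_quat([q[1],q[2],q[3],q[0]])
def save(cam,name): 
    im=capture(cam); cv2.imwrite(f"pics/{name}.png",im[:,:,::-1]); return im
E
python3 - <<'E'
from h import *
s=sense(); print({k:s[k] for k in("time_s","eef_pos","ee_rot","force","grip_width")})
a=save("top","t0");b=save("side","s0")
cv2.imwrite("pics/b0.png",np.hstack([a])[:,:,::-1])
for c in("top","side"):
    m=camera_model(c); print(c,np.round(m["eye"]),m["k1"],np.round(m["rotation"],2).tolist())
Z=dict(rail_gap=50,rail_mark=50,thread_0=60,thread_1=60,thread_2=60,thread_3=60,carrier_grip=45,cover_handle=32,hole_0=0,hole_1=0,hole_2=0,hole_3=0,screwdriver_mid=10,carton_mid=25,jar_mid=24)
for k,z in Z.items():
    for c in ("top",):
        for d in spot_point(c,k)[:2]:
            print(c,k,round(d["score"],2),np.round(d["xy"]),np.round(atz(c,d["xy"],z)))
E
```

```text
pics
{'time_s': 0.0, 'eef_pos': array([ 215.81444116, -478.27176941,  211.015796  ]), 'ee_rot': array([-6.59280659e-04,  9.77635473e-01,  2.10305603e-01,  8.08275124e-06]), 'force': array([-1.18633713,  0.77188088, -0.43390504]), 'grip_width': 1.0024237978162283}
top [ 475.  -57. 1604.] -0.12342387104714135 [0.02, -0.7, 0.72, -0.02]
side [ 12. 838. 669.] 0.054360377200820084 [0.14, -0.23, 0.83, -0.49]Traceback (most recent call last):
  File "<stdin>", line 11, in <module>
  File "h.py", line 9, in atz
    e,r=ray(cam,px,m); return e+r*(z-e[2])/r[2]
        ~~~^^^^^^^^^^
  File "h.py", line 7, in ray
    return np.array(m["eye"]),np.array(m["rotation"])@[s[0],s[1],1]
                              ~~~~~~~~~~~~~~~~~~~~~~~^~~~~~~~~~~~~~
ValueError: matmul: Input operand 1 has a mismatch in its core dimension 0, with gufunc signature (n?,k),(k,m?)->(n?,m?) (size 3 is different from 4)
```

```bash
python3 - <<'E'
s=open('h.py').read()
s=s.replace('np.array(m["rotation"])@','Rq(m["rotation"]).as_matrix()@').replace('np.array(m["rotation"]).T@','Rq(m["rotation"]).as_matrix().T@')
open('h.py','w').write(s)
E
python3 - <<'E'
from h import *
Z=dict(rail_gap=50,rail_mark=50,thread_0=60,thread_1=60,thread_2=60,thread_3=60,carrier_grip=45,cover_handle=32,hole_0=0,hole_1=0,hole_2=0,hole_3=0,cover_under=0,screwdriver_mid=10,carton_mid=25,jar_mid=24)
for k,z in Z.items():
    for c in ("top","side"):
        for d in spot_point(c,k)[:2]:
            print(c,k,round(d["score"],2),np.round(d["xy"]),np.round(atz(c,d["xy"],z)))
E
```

```text
top rail_gap 0.73 [283. 192.] [ 531. -167.   50.]
top rail_gap 0.28 [248. 212.] [470. -49.  50.]
side rail_gap 0.74 [281. 191.] [ 530. -159.   50.]
side rail_gap 0.7 [254. 199.] [574. -74.  50.]
top rail_mark 0.57 [256. 196.] [518. -78.  50.]
side rail_mark 0.8 [271. 203.] [520. -78.  50.]
top thread_0 0.79 [292. 207.] [ 480. -193.   60.]
top thread_0 0.69 [291. 176.] [ 581. -193.   60.]
side thread_0 0.95 [274. 179.] [ 578. -202.   60.]
side thread_0 0.82 [252. 202.] [564. -43.  60.]
top thread_1 0.79 [292. 207.] [ 480. -193.   60.]
top thread_1 0.69 [291. 176.] [ 581. -193.   60.]
side thread_1 0.95 [274. 179.] [ 578. -202.   60.]
side thread_1 0.82 [252. 202.] [564. -43.  60.]
top thread_2 0.79 [292. 207.] [ 480. -193.   60.]
top thread_2 0.69 [291. 176.] [ 581. -193.   60.]
side thread_2 0.95 [274. 179.] [ 578. -202.   60.]
side thread_2 0.82 [252. 202.] [564. -43.  60.]
top thread_3 0.79 [292. 207.] [ 480. -193.   60.]
top thread_3 0.69 [291. 176.] [ 581. -193.   60.]
side thread_3 0.95 [274. 179.] [ 578. -202.   60.]
side thread_3 0.82 [252. 202.] [564. -43.  60.]
top carrier_g
[... 850 characters left out ...]
7 [312. 169.] [ 553. -439.    0.]
top hole_3 0.84 [323. 193.] [ 525. -306.    0.]
top hole_3 0.77 [327. 215.] [ 448. -317.    0.]
side hole_3 0.7 [329. 189.] [ 441. -335.    0.]
side hole_3 0.7 [312. 169.] [ 553. -439.    0.]
top cover_under 0.65 [342. 201.] [ 495. -370.    0.]
top screwdriver_mid 0.57 [272. 194.] [ 525. -131.   10.]
top screwdriver_mid 0.48 [327. 148.] [ 678. -325.   10.]
side screwdriver_mid 0.72 [311. 169.] [ 546. -419.   10.]
side screwdriver_mid 0.56 [265. 166.] [ 704. -362.   10.]
top carton_mid 0.78 [164. 151.] [681. 229.  25.]
side carton_mid 0.82 [153. 250.] [684. 239.  25.]
top jar_mid 0.44 [256. 142.] [703. -83.  24.]
side jar_mid 0.79 [217. 196.] [708. -70.  24.]
```

View pics/t0.png

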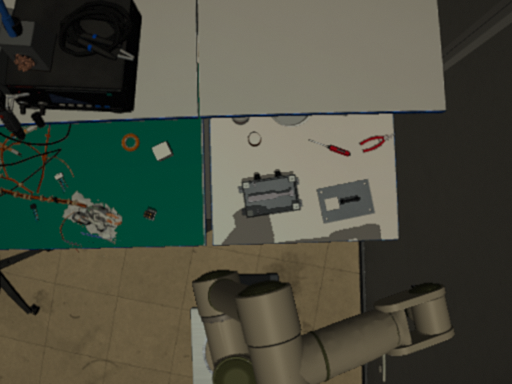

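View pics/s0.png

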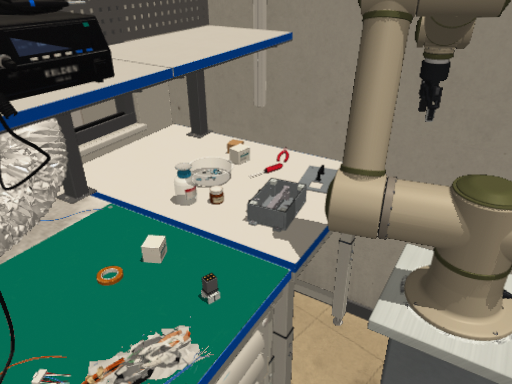

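```bash
cat >> h.py <<'E'
def go(P,yaw):
    s=sense(); T=Rq(s["ee_rot"]).as_matrix(); G=R.from_euler('z',yaw,degrees=True)*R.from_euler('x',180,degrees=True)
    d=T.T@(np.array(P)-s["eef_pos"])/10; r=R.from_matrix(T.T@G.as_matrix()).as_rotvec()
    print("cmd",np.round(d,2),np.round(r,4),"yaw now",round(np.degrees(np.arctan2(T[1,0],T[0,0])),2))
E
python3 - <<'E'
from h import *
go([430,-130,290],98)
m=camera_model("wrist");s=sense();T=Rq(s["ee_rot"]).as_matrix()
print(T.T@(m["eye"]-s["eef_pos"]), np.round(T.T@Rq(m["rotation"]).as_matrix(),2),m["mtx"])
E
```

```text
cmd [ 33.85 -22.97  -7.84] [-0.      0.     -1.2867] yaw now 24.28
[ 7.60651919e+01  1.42458750e-01 -1.62140572e+02] [[-0.   -0.96 -0.3 ]
 [ 1.   -0.    0.  ]
 [-0.   -0.3   0.96]] [[313.80558649   0.         256.29629243]
 [  0.         313.80558649 193.29764717]
 [  0.           0.           1.        ]]
```

step_arm --commands "1 41 -22.5 -4 0 0 -1.287;1 41 -22.5 -4 0 0 -1.287;1 41 -22.5 -4 0 0 -1.287;1 41 -22.5 -4 0 0 -1.287;1 41 -22.5 -4 0 0 -1.287;1 41 -22.5 -4 0 0 -1.287;1 41 -22.5 -4 0 0 -1.287;1 41 -22.5 -4 0 0 -1.287;1 41 -22.5 -4 0 0 -1.287;1 41 -22.5 -4 0 0 -1.287;1 41 -22.5 -4 0 0 -1.287;1 41 -22.5 -4 0 0 -1.287;1 41 -22.5 -4 0 0 -1.287;1 41 -22.5 -4 0 0 -1.287"

```text
time_s: 2.92
eef_pos: [497.0, -104.9, 251.4]
ee_rot: [-0.0, 0.656, 0.755, -0.0]
force: [-0.8, -0.3, 0.2]
grip_width: 0.999
grip_force: 0.0
```

```bash
python3 - <<'E'
from h import *
s=sense(); print(s["time_s"],s["eef_pos"],s["joints"])
m=camera_model("wrist"); save("wrist","w1")
Z=dict(rail_gap=50,rail_mark=50,thread_0=60)
for k,z in Z.items():
        for d in spot_point("wrist",k)[:5]:
            print(k,round(d["score"],2),np.round(d["xy"]),np.round(atz("wrist",d["xy"],z,m),1))
go([450,220,250],98)
E
```

```text
2.9167 [ 496.9617043  -104.85899955  251.3687003 ] [-4.38784638e-01  2.48507960e-01  1.47845221e+00 -3.55502713e-04
  1.41505469e+00 -5.79361098e-01]
rail_gap 0.97 [272. 214.] [ 526.1 -165.9   50. ]
rail_gap 0.71 [233. 325.] [ 497.  -341.6   50. ]
rail_mark 0.69 [279. 139.] [519.5 -73.   50. ]
rail_mark 0.57 [229. 344.] [ 495.8 -375.2   50. ]
thread_0 0.94 [316. 114.] [554.4 -39.1  60. ]
thread_0 0.78 [310. 239.] [ 576.5 -188.9   60. ]
cmd [32.93 -0.13  0.16] [-0.0002  0.     -0.0017] yaw now 97.9
```

View pics/w1.png

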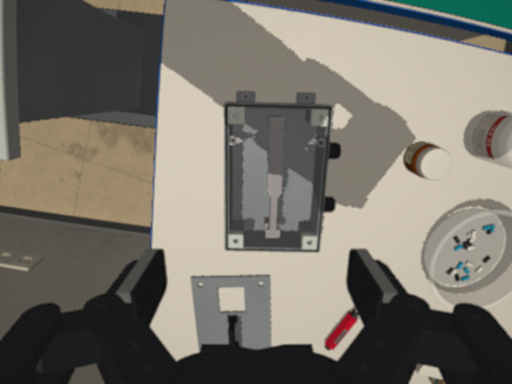

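```bash
cat >> h.py <<'E'
def fit(L,Wp):
    L=np.array(L,float)[:,:2];Wp=np.array(Wp)[:,:2];a=L-L.mean(0);b=Wp-Wp.mean(0)
    th=np.arctan2((a[:,0]*b[:,1]-a[:,1]*b[:,0]).sum(),(a*b).sum()); c,s=np.cos(th),np.sin(th)
    o=Wp.mean(0)-np.array([[c,-s],[s,c]])@L.mean(0); res=np.linalg.norm((np.array([[c,-s],[s,c]])@L.T).T+o-Wp,axis=1)
    return o,np.degrees(th),res
E
python3 - <<'E'
from h import *
m=camera_model("wrist")
im=cv2.imread("pics/w1.png")
W=[atz("wrist",p,60,m) for p in [(236,241),(238,116),(310.5,240.5),(317,114)]]
print(np.round(W,1)); print(fit([(-46,-76),(-46,76),(46,-76),(46,76)],W))
a=cv2.resize(im[90:260,205:345],None,fx=4,fy=3.5,interpolation=cv2.INTER_CUBIC); cv2.imwrite("pics/w1c.png",a)
E
```

```text
[[ 485.4 -205.2   60. ]
 [ 469.7  -54.7   60. ]
 [ 577.2 -192.    60. ]
 [ 555.6  -40.4   60. ]]
(array([ 521.9830274 , -123.07587281]), np.float64(7.506814816771583), array([1.17898311, 3.37078404, 0.52738003, 2.4424192 ]))
```

step_arm --commands "1 34 -3 0 0 0 0;1 34 -3 0 0 0 0;1 34 -3 0 0 0 0;1 34 -3 0 0 0 0;1 34 -3 0 0 0 0;1 34 -3 0 0 0 0;1 34 -3 0 0 0 0;1 34 -3 0 0 0 0;1 34 -3 0 0 0 0;1 34 -3 0 0 0 0;1 34 -3 0 0 0 0"

```text
time_s: 4.03
eef_pos: [420.2, 226.7, 251.5]
ee_rot: [0.0, 0.656, 0.755, -0.0]
force: [-0.0, 0.0, 0.2]
grip_width: 0.997
grip_force: 0.0
```

```bash
python3 - <<'E'
from h import *
s=sense(); print(s["time_s"],s["eef_pos"],s["joints"])
m=camera_model("wrist"); im=save("wrist","w2")
for k,z in dict(carrier_grip=45,carrier_seat=15,carrier=0).items():
        for d in spot_point("wrist",k)[:3]:
            print(k,round(d["score"],2),np.round(d["xy"]),np.round(atz("wrist",d["xy"],z,m),1))
t=search_frame("wrist","carrier"); print(t)
d=t[0]["rect"]; c,r=int(d[0]),int(d[1])
a=im[max(0,r-45):r+45,max(0,c-55):c+55,::-1]; a=cv2.resize(a,None,fx=3.5,fy=3.5,interpolation=cv2.INTER_CUBIC)
b=cv2.imread("pics/w1c.png"); o=np.zeros((600,800,3),np.uint8); 
b=cv2.resize(b,(400,430)); a=cv2.resize(a,(390,320)); o[:430,:400]=b; o[:320,405:795]=a; cv2.imwrite("pics/c2.png",o); print(c-55,r-45)
E
```

```text
4.0333 [420.19571024 226.70093289 251.53543177] [ 2.48974379e-01  1.79175225e-01  1.56408959e+00 -4.78751698e-04
  1.39843343e+00  1.09411583e-01]
carrier_grip 0.66 [304. 120.] [468.6 283.2  45. ]
carrier_grip 0.48 [407. 364.] [699.9 -57.6  45. ]
carrier_seat 0.91 [300. 121.] [468.8 279.5  15. ]
carrier 0.68 [300. 123.] [470.8 276.1   0. ]
[{'rect': [303.5, 121.0, 29.3, 29.9], 'score': 0.63}]
248 76
```

View pics/c2.png

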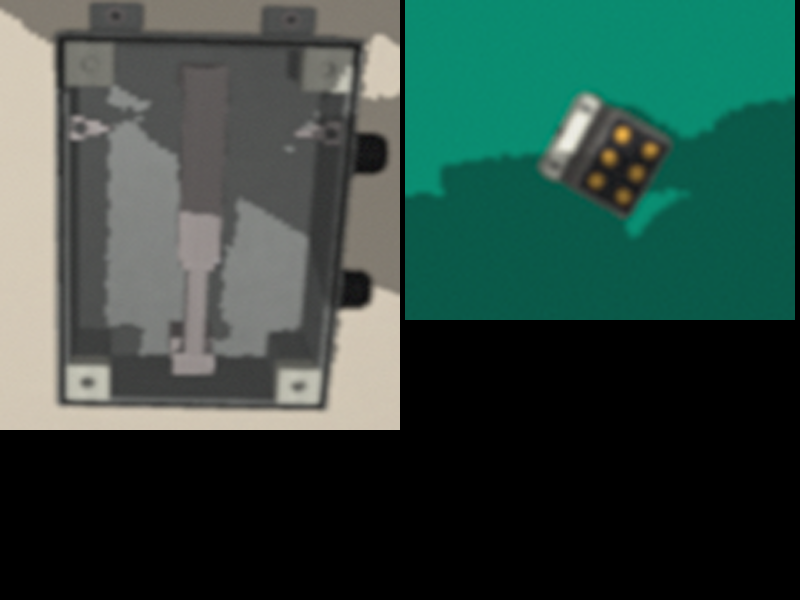

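```bash
python3 - <<'E'
from h import *
m=camera_model("wrist")
f=lambda x,y:(248+(x-405)/3.545,76+y/3.556)
P={k:atz("wrist",f(*k),60,m) for k in [(622,135),(650,149),(609,157),(637,168),(596,180),(623,195)]}
P=list(P.values()); print("ctr",np.mean(P,0))
dy=(P[4]-P[0])+(P[5]-P[1]); dx=P[1]+P[3]+P[5]-P[0]-P[2]-P[4]; print(np.degrees(np.arctan2(dy[1],dy[0])),np.degrees(np.arctan2(dx[1],dx[0])),np.linalg.norm(dy)/2,np.linalg.norm(dx)/3)
# side view cross-check
for d in spot_point("side","carrier_grip")[:1]: print(d["xy"],atz("side",d["xy"],45))
yaw=69.5
go([*np.mean(P,0)[:2],130],yaw)
E
```

```text
ctr [472.91294637 282.10173754  60.        ]
-110.85780876197673 -16.641804889058957 16.02548681435019 9.762209784768705
[205.0, 280.9] [483.47115309 283.45941472  45.        ]
cmd [ 4.77  5.97 12.16] [1.000e-04 0.000e+00 4.959e-01] yaw now 97.91
```

step_arm --commands "1 4.8 6 11 0 0 0.487;1 4.8 6 11 0 0 0.487;1 4.8 6 11 0 0 0.487;1 4.8 6 11 0 0 0.487;1 4.8 6 11 0 0 0.487;1 4.8 6 11 0 0 0.487;1 4.8 6 11 0 0 0.487"

```text
time_s: 4.92
eef_pos: [473.1, 283.1, 143.1]
ee_rot: [0.0, 0.818, 0.576, 0.001]
force: [0.0, -0.9, -0.5]
grip_width: 0.997
grip_force: 0.0
```

```bash
python3 - <<'E'
from h import *
s=sense(); print(s["time_s"],s["eef_pos"])
m=camera_model("wrist"); im=save("wrist","w3")
for k,z in dict(carrier_grip=45,carrier_seat=15).items():
        for d in spot_point("wrist",k)[:2]:
            print(k,round(d["score"],2),np.round(d["xy"]),np.round(atz("wrist",d["xy"],z,m),1))
go([472.9,282.1,45],70)
cv2.imwrite("pics/w3c.png",cv2.resize(im[140:340,150:400,::-1],None,fx=3,fy=3,interpolation=cv2.INTER_CUBIC))
E
```

```text
4.9167 [473.10757989 283.13822851 143.06089489]
carrier_grip 0.68 [253. 187.] [471.2 284.3  45. ]
carrier_seat 0.73 [254. 182.] [470.8 281.2  15. ]
cmd [-0.13  0.01  9.81] [ 0.0019 -0.0015  0.0033] yaw now 70.19
```

View pics/w3c.png

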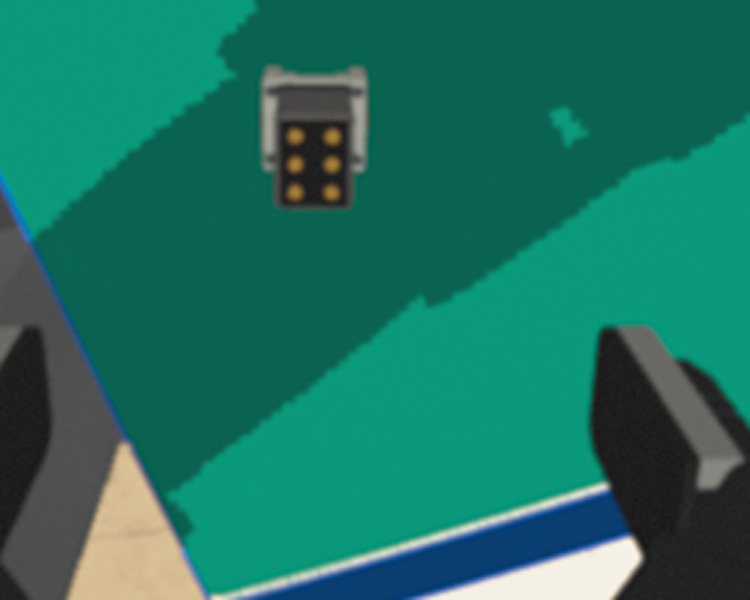

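step_arm --commands "1 0 0 9.8 0 0 0;1 0 0 9.8 0 0 0;1 0 0 9.8 0 0 0;1 0 0 9.8 0 0 0;0 0 0 9.8 0 0 0;0 0 0 9.8 0 0 0;0 0 0 9.8 0 0 0;0 0 0 9.8 0 0 0;0 0 0 9.8 0 0 0;0 0 0 9.8 0 0 0;0 0 0 9.8 0 0 0;0 0 0 9.8 0 0 0;0 0 0 9.8 0 0 0" --newtons 50

```text
time_s: 6.15
eef_pos: [472.7, 283.5, 43.6]
ee_rot: [-0.0, 0.819, 0.574, 0.0]
force: [-0.1, -0.2, 0.3]
grip_width: -0.0
grip_force: 0.0
```

```bash
python3 - <<'E'
from h import *
s=sense(); print(s["time_s"],s["eef_pos"],s["grip_width"],s["grip_force"],s["force"])
m=camera_model("wrist"); im=save("wrist","w4")
for k,z in dict(carrier_grip=45).items():
        for d in spot_point("wrist",k)[:2]:
            print(k,round(d["score"],2),np.round(d["xy"]),np.round(atz("wrist",d["xy"],z,m),1))
W=[atz("wrist",p,60,m) for p in [(0,0)]]
cv2.imwrite("pics/w4c.png",cv2.resize(im[160:384,140:380,::-1],None,fx=2.5,fy=2.5,interpolation=cv2.INTER_CUBIC))
E
```

```text
6.15 [472.66115996 283.51801893  43.60629511] -0.00043002460594884306 0.0 [-0.10921142 -0.19510491  0.32882602]
carrier_grip 0.82 [254. 237.] [471.6 283.8  45. ]
```

View pics/w4c.png

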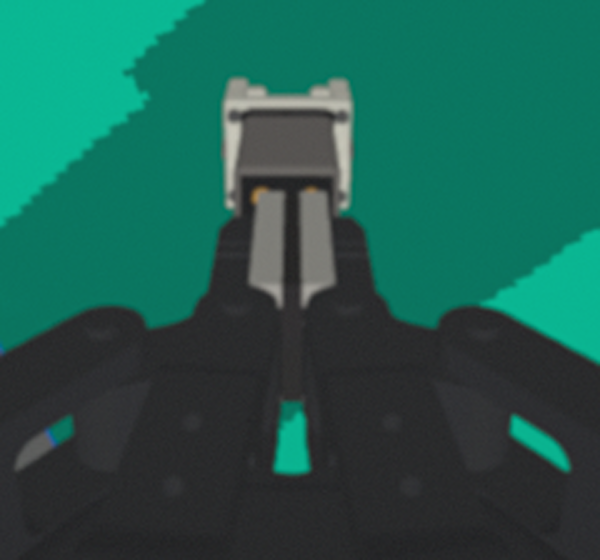

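```bash
python3 - <<'E'
from h import *
im=save("side","s5"); s=sense(); p=s["eef_pos"]
for dz in(-17,0,17,60): print(dz,proj("side",p+[0,0,dz]))
for z in(0,60): print(z,proj("side",[472.5,283.5,z]))
c=proj("side",p).astype(int); print(c)
a=im[c[1]-75:c[1]+45,c[0]-70:c[0]+70,::-1].copy(); cv2.imwrite("pics/s5c.png",cv2.resize(a,None,fx=5,fy=5,interpolation=cv2.INTER_CUBIC))
E
```

```text
-17 [209.37792363 289.02104428]
0 [208.94523564 283.11545882]
17 [208.50413282 277.11001465]
60 [207.34893851 261.45379675]
0 [210.09372581 298.07437039]
60 [208.57645618 277.32904012]
[208 283]
```

View pics/s5c.png

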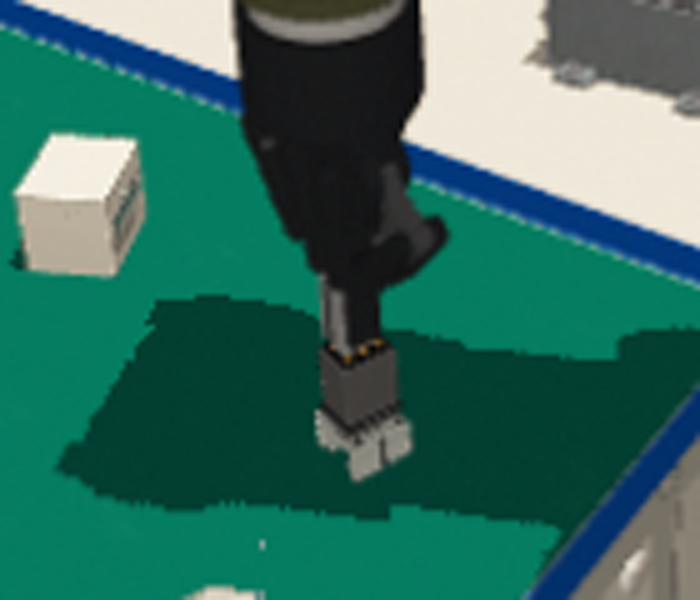

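The side view shows the shut fingertips (crop ~345,355) just on top of the carrier. The fingers end about 35 mm higher than the stated tip, so I'll reopen and go 33 mm lower.

step_arm --commands "1 0 0 0 0 0 0;1 0 0 0 0 0 0;1 0 0 0 0 0 0;1 0 0 0 0 0 0;1 0 0 0 0 0 0;1 0 0 0 0 0 0;1 0 0 1.5 0 0 0;1 0 0 3.3 0 0 0;1 0 0 3.3 0 0 0;0 0 0 3.3 0 0 0;0 0 0 3.3 0 0 0;0 0 0 3.3 0 0 0;0 0 0 3.3 0 0 0;0 0 0 3.3 0 0 0;0 0 0 3.3 0 0 0;0 0 0 3.3 0 0 0;0 0 0 3.3 0 0 0" --newtons 50

```text
time_s: 7.72
eef_pos: [472.9, 283.6, 11.2]
ee_rot: [0.0, 0.819, 0.574, 0.0]
force: [-1.4, -0.1, 5.9]
grip_width: 0.248
grip_force: 50.2
```

```bash
python3 - <<'E'
from h import *
s=sense(); print(s["time_s"],s["eef_pos"],s["grip_width"],s["grip_force"],s["force"])
im=save("wrist","w6"); p=s["eef_pos"]; b=save("side","s6")
c=proj("side",p).astype(int); print(c)
a=cv2.resize(im[120:384,120:400,::-1],(400,377),interpolation=cv2.INTER_CUBIC)
b=cv2.resize(b[c[1]-75:c[1]+45,c[0]-60:c[0]+60,::-1],(377,377),interpolation=cv2.INTER_CUBIC)
cv2.imwrite("pics/c6.png",np.hstack([a,b]))
E
```

```text
7.7167 [472.89252233 283.62783315  11.20705858] 0.24791859554160742 50.2423632144928 [-1.35273469 -0.14169908  5.93839981]
[209 294]
```

View pics/c6.png

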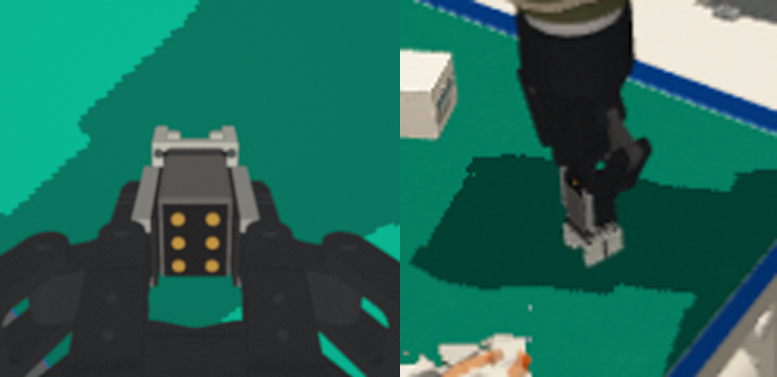

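```bash
cat >> h.py <<'E'
def wm(p,yaw): # wrist camera model for a tool-down pose
    s=sense(); m=dict(camera_model("wrist")); T=Rq(s["ee_rot"]).as_matrix(); C=Rq(m["rotation"]).as_matrix()
    G=(R.from_euler('z',yaw,degrees=True)*R.from_euler('x',180,degrees=True)).as_matrix()
    m["eye"]=np.array(p)+G@T.T@(np.array(m["eye"])-s["eef_pos"]); q=R.from_matrix(G@T.T@C).as_quat(); m["rotation"]=[q[3],q[0],q[1],q[2]]; return m
TH=[(-46,-76),(-46,76),(46,-76),(46,76)]
E
python3 - <<'E'
from h import *
m=camera_model("wrist"); s=sense(); T=Rq(s["ee_rot"]).as_matrix()
print("pins in tool",T.T@(atz("wrist",(256.5,290),60,m)-s["eef_pos"]))
m1=wm([496.96,-104.86,251.37],97.9)
W=[atz("wrist",p,60,m1) for p in [(235.8,241),(236.5,115.7),(309.3,242.6),(319.8,116.9)]]
o,y,r=fit(TH,W); print(np.round(W,1).tolist(),o,y,r)
W=[atz("wrist",p,50,m1) for p in [(272,214),(279,139)]]; print(np.round(W,1))
c=R.from_euler('z',y,degrees=True).as_matrix()
g=np.array([*o,0])+c@[0,-42,50]; k=np.array([*o,0])+c@[0,48,50]; print(g,k)
go([g[0],g[1],130],90+y)
E
```

```text
pins in tool [ -2.15522099   0.50184211 -48.81938098]
[[485.8, -203.6, 60.0], [468.6, -53.0, 60.0], [576.8, -193.4, 60.0], [559.9, -41.5, 60.0]] [ 522.76794682 -122.86560061] 6.531233874849421 [0.09799697 0.4902205  0.4178324  0.65984929]
[[ 525.9 -165.7   50. ]
 [ 519.9  -73.1   50. ]]
[ 527.54522954 -164.59302049   50.        ] [517.30819514 -75.17712075  50.        ]
cmd [-40.29  20.39 -11.89] [ 7.000e-04 -3.000e-04 -4.609e-01] yaw now 70.12
```

step_arm --commands "0 0 0 -4 0 0 0;0 0 0 -8 0 0 0;0 0 0 -11.9 0 0 0;0 -40.1 20.4 -11.9 0 0 -0.46;0 -40.1 20.4 -11.9 0 0 -0.46;0 -40.1 20.4 -11.9 0 0 -0.46;0 -40.1 20.4 -11.9 0 0 -0.46;0 -40.1 20.4 -11.9 0 0 -0.46;0 -40.1 20.4 -11.9 0 0 -0.46;0 -40.1 20.4 -11.9 0 0 -0.46;0 -40.1 20.4 -11.9 0 0 -0.46;0 -40.1 20.4 -11.9 0 0 -0.46;0 -40.1 20.4 -11.9 0 0 -0.46;0 -40.1 20.4 -11.9 0 0 -0.46;0 -40.1 20.4 -11.9 0 0 -0.46;0 -40.1 20.4 -11.9 0 0 -0.46;0 -40.1 20.4 -11.9 0 0 -0.46"

```text
time_s: 9.23
eef_pos: [527.8, -162.8, 129.1]
ee_rot: [-0.001, 0.666, 0.746, 0.0]
force: [0.2, 0.8, -1.0]
grip_width: 0.249
grip_force: 49.7
```

```bash
python3 - <<'E'
from h import *
s=sense(); p=s["eef_pos"]; print(s["time_s"],p,s["grip_width"],s["grip_force"],s["force"])
m=camera_model("wrist"); im=save("wrist","w7")
for k,z in dict(thread_0=60,rail_gap=50,rail_mark=50).items():
        for d in spot_point("wrist",k)[:4]:
            print(k,round(d["score"],2),np.round(d["xy"],1),np.round(atz("wrist",d["xy"],z,m),1))
o=np.array([522.77,-122.87,0]); c=R.from_euler('z',6.53,degrees=True).as_matrix()
v=im[:,:,::-1].copy()
v=cv2.resize(v,(768,576),interpolation=cv2.INTER_CUBIC)
for t in TH: 
    q=proj("wrist",o+c@[*t,60],m)*1.5; cv2.drawMarker(v,tuple(int(a) for a in q),(0,0,255),cv2.MARKER_CROSS,14,1); print(np.round(q))
for yy in(-64,-20,48,75): 
    q=proj("wrist",o+c@[0,yy,50],m)*1.5; cv2.drawMarker(v,tuple(int(a) for a in q),(0,255,0),cv2.MARKER_CROSS,14,1)
cv2.imwrite("pics/w7c.png",v)
go([*(o+c@[0,-42,0])[:2],130],96.53)
E
```

```text
9.2333 [ 527.78697911 -162.78419498  129.14414279] 0.2491754679081984 49.68336045742035 [ 0.18572637  0.84383535 -1.02159012]
thread_0 0.74 [200.5 237.3] [ 487.  -201.3   60. ]
thread_0 0.71 [318.6  30.5] [556.9 -39.3  60. ]
thread_0 0.67 [188.5  34.3] [469.2 -51.6  60. ]
thread_0 0.62 [310.5 239.8] [ 576.  -193.6   60. ]
rail_gap 0.79 [253.7 197.2] [ 526.4 -165.7   50. ]
rail_mark 0.83 [253.7  77.9] [516.4 -74.8  50. ]
rail_mark 0.54 [374.3 335.6] [ 658.  -293.1   50. ]
rail_mark 0.32 [311.8 240.1] [ 579.6 -198.3   50. ]
rail_mark 0.29 [202. 238.] [ 486.9 -206.7   50. ]
[298. 360.]
[281.  54.]
[468. 359.]
[483.  53.]
cmd [-0.29 -0.09 -0.03] [-0.0001 -0.0002  0.0007] yaw now 96.57
```

View pics/w7c.png

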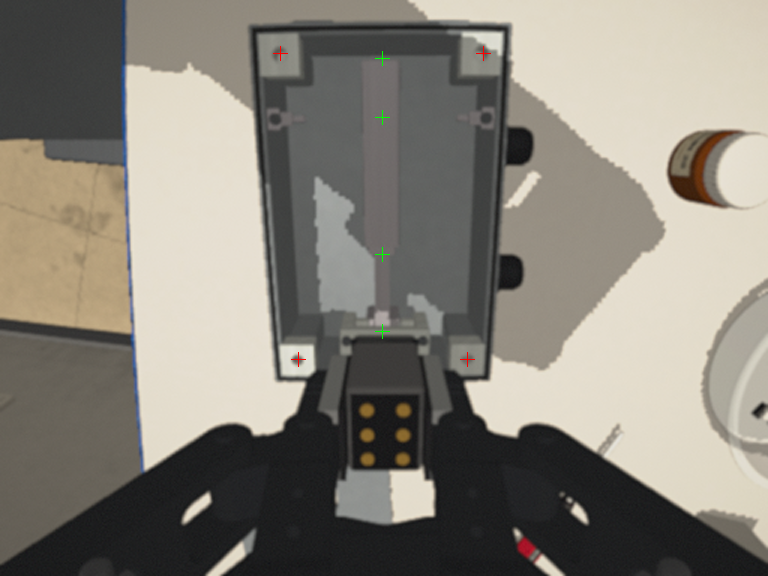

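step_arm --commands "0 0 -0.12 2 0 0 0;0 0 -0.12 5 0 0 0;0 0 -0.12 6 0 0 0;0 0 -0.12 6.5 0 0 0;0 0 -0.12 7 0 0 0;0 0 -0.12 7.5 0 0 0;0 0 -0.12 7.8 0 0 0;0 0 -0.12 8.1 0 0 0;0 0 -0.12 8.1 0 0 0;0 0 -0.12 8.1 0 0 0"

```text
time_s: 10.27
eef_pos: [527.1, -163.2, 48.9]
ee_rot: [0.0, 0.666, 0.746, 0.0]
force: [-0.3, -0.4, -2.0]
grip_width: 0.253
grip_force: 49.6
```

```bash
python3 - <<'E'
from h import *
s=sense(); p=s["eef_pos"]; print(s["time_s"],p,s["grip_width"],s["grip_force"],s["force"],s["wrist_torque"])
o=np.array([522.77,-122.87,0]); c=R.from_euler('z',6.53,degrees=True).as_matrix()
print(c.T@(p-o), c.T@s["force"]); im=save("wrist","w8"); b=save("side","s8")
E
```

```text
10.2667 [ 527.08151051 -163.16447946   48.88003122] 0.25259171010975656 49.635849595069885 [-0.26573699 -0.40726123 -2.03375742] [-0.06892461  0.02475907 -0.00738553]
[ -0.29888711 -40.52338664  48.88003122] [-0.31032816 -0.37439858 -2.03375742]
```

step_arm --commands "0 0 0 0.1 0 0 0;0 0 0 0.2 0 0 0;0 0 0 0.25 0 0 0;0 0 0 0.25 0 0 0;0 0 0 0.25 0 0 0"

```text
time_s: 10.78
eef_pos: [526.9, -163.1, 46.2]
ee_rot: [0.0, 0.666, 0.746, -0.0]
force: [0.2, 0.1, 1.1]
grip_width: 0.25
grip_force: 50.0
```

```bash
python3 - <<'E'
from h import *
s=sense(); p=s["eef_pos"]; print(s["time_s"],p,s["force"])
o=np.array([522.77,-122.87,0]); c=R.from_euler('z',6.53,degrees=True).as_matrix()
t=o+c@[0.3,50.2,p[2]]; t[2]=p[2]; print(c.T@(p-o)); go(t,96.53)
E
```

```text
10.7833 [ 526.93764641 -163.12190838   46.19206042] [0.21490666 0.08958748 1.10156606]
[ -0.43697655 -40.46473102  46.19206042]
cmd [ 9.07  0.06 -0.  ] [ 0.      0.0001 -0.001 ] yaw now 96.47
```

step_arm --commands "0 0.4 0 -0.05 0 0 0;0 0.8 0 -0.05 0 0 0;0 1.2 0 -0.05 0 0 0;0 1.6 0 -0.05 0 0 0;0 2 0 -0.05 0 0 0;0 2.4 0 -0.05 0 0 0;0 2.4 0 -0.05 0 0 0"

```text
time_s: 11.37
eef_pos: [524.1, -138.4, 46.6]
ee_rot: [-0.0, 0.666, 0.746, 0.0]
force: [1.2, -0.4, -1.6]
grip_width: 0.246
grip_force: 49.9
```

step_arm --commands "0 1 0.05 0 0 0 0;0 2 0.05 0 0 0 0;0 3 0.05 0 0 0 0;0 4 0.05 0 0 0 0;0 5 0.05 0 0 0 0;0 6 0.05 0 0 0 0;0 6.5 0.05 0 0 0 0;0 6.6 0.05 0 0 0 0;0 6.6 0.05 0 0 0 0;0 6.6 0.05 0 0 0 0"

```text
time_s: 12.2
eef_pos: [517.4, -73.8, 46.6]
ee_rot: [0.0, 0.666, 0.746, 0.0]
force: [-1.0, 0.6, -1.3]
grip_width: 0.248
grip_force: 49.9
```

```bash
python3 - <<'E'
from h import *
s=sense(); p=s["eef_pos"]; print(s["time_s"],p,s["force"],s["wrist_torque"],s["grip_width"])
o=np.array([522.77,-122.87,0]); c=R.from_euler('z',6.53,degrees=True).as_matrix()
print(c.T@(p-o)); im=save("wrist","w9"); m=camera_model("wrist")
v=cv2.resize(im[90:330,130:390,::-1],None,fx=3,fy=2.5,interpolation=cv2.INTER_CUBIC)
for P in [(-36,48,57),(36,48,57),(-46,-76,60),(46,-76,60)]:
    q=(proj("wrist",o+c@P,m)-[130,90])*[3,2.5]; print(P,q); cv2.drawMarker(v,tuple(int(a) for a in q),(0,0,255),cv2.MARKER_CROSS,14,1)
for P in [(11,34,95),(-11,34,95),(11,62,95),(-11,62,95),(-16,63,55),(16,63,55)]:
    q=(proj("wrist",o+c@P,m)-[130,90])*[3,2.5]; cv2.drawMarker(v,tuple(int(a) for a in q),(0,255,0),cv2.MARKER_CROSS,14,1)
cv2.imwrite("pics/w9c.png",v)
E
```

```text
12.2 [517.39123408 -73.84370246  46.61927943] [-1.04573402  0.62397585 -1.26106418] [ 0.00508417 -0.03669883 -0.0059005 ] 0.24780944885131787
[ 0.23156789 49.31992852 46.61927943]
(-36, 48, 57) [174.8027859  389.82024914]
(36, 48, 57) [576.43887515 389.16658918]
(-46, -76, 60) [172.22876551 806.04821895]
(46, -76, 60) [582.012351   805.30782771]
```

View pics/w9c.png

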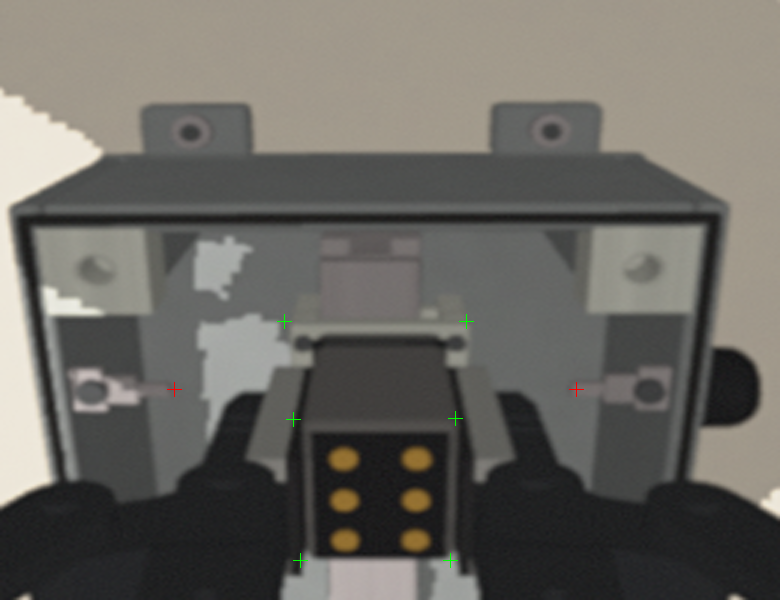

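step_arm --commands "0 0.07 -0.02 0.03 0 0 0;0 0.07 -0.02 0.03 0 0 0;0 0.07 -0.02 0.03 0 0 0;0.5 0.07 -0.02 0.03 0 0 0;0.5 0.07 -0.02 0.03 0 0 0;0.5 0.07 -0.02 0.03 0 0 0;0.5 0.07 -0.02 0.03 0 0 0;0.5 0.07 -0.02 -1 0 0 0;0.5 0.07 -0.02 -3 0 0 0;0.5 0.07 -0.02 -7 0 0 0;0.5 0.07 -0.02 -11 0 0 0;1 0.07 -0.02 -14 0 0 0;1 0.07 -0.02 -14 0 0 0"

```text
time_s: 13.33
eef_pos: [519.4, -73.7, 193.7]
ee_rot: [0.005, 0.666, 0.746, 0.002]
force: [0.6, 0.4, 0.2]
grip_width: 0.77
grip_force: 0.0
```

```bash
python3 - <<'E'
from h import *
s=sense(); p=s["eef_pos"]; print(s["time_s"],p,s["force"],s["grip_width"])
o=np.array([522.77,-122.87,0]); c=R.from_euler('z',6.53,degrees=True).as_matrix()
m=camera_model("wrist"); im=save("wrist","w10")
for k,z in dict(carrier_grip=80,carrier_seat=50,carrier=35).items():
    for d in spot_point("wrist",k)[:1]: print(k,round(d["score"],2),c.T@(atz("wrist",d["xy"],z,m)-o))
cv2.imwrite("pics/w10c.png",im[:,:,::-1])
go([500,-320,280],98)
E
```

```text
13.3333 [519.382859   -73.71142873 193.68416659] [0.583689   0.42974811 0.24009101] 0.7695810824172119
carrier_grip 0.94 [ 1.40103745 49.71528461 80.        ]
carrier_seat 0.95 [-0.42264024 46.11375001 50.        ]
carrier 0.64 [ 0.27553047 46.3133151  35.        ]
cmd [-24.38  -4.44  -9.44] [-0.0016 -0.0009 -0.0266] yaw now 96.47
```

step_arm --commands "1 -24.2 -5.2 -5 0 0 -0.03;1 -24.2 -5.2 -5 0 0 -0.03;1 -24.2 -5.2 -5 0 0 -0.03;1 -24.2 -5.2 -5 0 0 -0.03;1 -24.2 -5.2 -5 0 0 -0.03;1 -24.2 -5.2 -5 0 0 -0.03;1 -24.2 -5.2 -5 0 0 -0.03;1 -24.2 -5.2 -5 0 0 -0.03;1 -24.2 -5.2 -5 0 0 -0.03;1 -24.2 -5.2 -5 0 0 -0.03"

```text
time_s: 14.37
eef_pos: [492.7, -317.8, 235.8]
ee_rot: [-0.001, 0.654, 0.756, 0.0]
force: [-0.7, -0.0, 0.2]
grip_width: 0.998
grip_force: 0.0
```

```bash
python3 - <<'E'
from h import *
s=sense(); p=s["eef_pos"]; print(s["time_s"],p,s["force"],s["grip_width"])
m=camera_model("wrist"); im=save("wrist","w11")
for k,z in dict(hole_0=4,cover_handle=32,cover_under=0).items():
    for d in spot_point("wrist",k)[:6]: print(k,round(d["score"],2),np.round(d["xy"],1),np.round(atz("wrist",d["xy"],z,m),1))
t=trace("wrist","cover")[0]; M=t["mask"].astype(np.uint8); print(t["score"],t["rect"],M.sum())
cs=max(cv2.findContours(M,0,2)[0],key=cv2.contourArea)[:,0,:].astype(float)
W=np.array([atz("wrist",q,4,m)[:2] for q in cs],np.float32); r=cv2.minAreaRect(W); print(r)
E
```

```text
14.3667 [ 492.72502478 -317.80265479  235.7675577 ] [-0.69598711 -0.00884779  0.15604643] 0.997722314744362
hole_0 0.79 [289.3 150.3] [ 533.  -301.8    4. ]
hole_0 0.78 [220.7 256.2] [ 463.7 -463.1    4. ]
hole_0 0.69 [285.8 255. ] [ 554. -448.    4.]
hole_0 0.59 [215.1 149. ] [ 440.  -313.6    4. ]
cover_handle 0.81 [254.4 220.3] [ 501.4 -391.    32. ]
cover_under 0.91 [250.3 204.6] [ 494.4 -382.2    0. ]
cover_under 0.71 [251.8 204.2] [ 496.3 -381.4    0. ]
0.95 [251.7, 200.2, 93.6, 128.9] 10234
((498.47369384765625, -379.3575134277344), (120.1434555053711, 181.64154052734375), 9.53258228302002)
```

```bash
python3 - <<'E'
from h import *
m=camera_model("wrist"); im=cv2.imread("pics/w11.png",0)
px=[(220.7,256.2),(215.1,149),(285.8,255),(289.3,150.3)]
rf=[]
for x,y in px:
    x0,y0=int(round(x))-6,int(round(y))-6; a=im[y0:y0+13,x0:x0+13].astype(float); w=np.abs(a-np.median(a)); w[w<0.4*w.max()]=0
    yy,xx=np.mgrid[:13,:13]; rf.append((x0+(w*xx).sum()/w.sum(),y0+(w*yy).sum()/w.sum()))
print(np.round(rf,1).tolist())
for q in(px,rf): print(fit(TH,[atz("wrist",a,4,m) for a in q]))
go([500.5,-391.5,60],99.4)
E
```

```text
[[222.5, 255.3], [216.0, 148.0], [287.4, 253.7], [286.5, 146.9]]
(array([ 498.1022194 , -382.98001649]), np.float64(8.495083222843238), array([0.31756572, 1.06422704, 1.74602397, 2.23816516]))
(array([ 498.36410974, -380.64449294]), np.float64(9.81284270740125), array([0.66971211, 1.30898416, 0.50273369, 1.95533327]))
cmd [-7.34 -0.29 17.66] [ 0.     -0.0001 -0.02  ] yaw now 98.25
```

step_arm --commands "1 -7.4 -0.3 8 0 0 -0.022;1 -7.4 -0.3 14 0 0 -0.022;1 -7.4 -0.3 17 0 0 -0.022;1 -7.4 -0.3 17.7 0 0 -0.022;1 -7.4 -0.3 17.7 0 0 -0.022;1 -7.4 -0.3 17.7 0 0 -0.022"

```text
time_s: 15.12
eef_pos: [497.9, -391.3, 53.3]
ee_rot: [-0.005, 0.647, 0.763, 0.001]
force: [-1.0, 0.2, -0.5]
grip_width: 1.001
grip_force: 0.0
```

```bash
python3 - <<'E'
from h import *
s=sense(); p=s["eef_pos"]; print(s["time_s"],p,s["force"],s["grip_width"])
m=camera_model("wrist"); im=save("wrist","w12")
for k,z in dict(hole_0=4,cover_handle=32,cover_under=0).items():
    for d in spot_point("wrist",k)[:4]: print(k,round(d["score"],2),np.round(d["xy"],1),np.round(atz("wrist",d["xy"],z,m),1))
o=np.array([498.4,-380.5,0]); c=R.from_euler('z',9.6,degrees=True).as_matrix()
for P in [(-46,76,4),(46,76,4),(0,-12,38)]: print(P,proj("wrist",o+c@P,m))
go([500.4,-392,-1],99.6)
E
```

```text
15.1167 [ 497.9215692  -391.33014692   53.27659717] [-0.98478248  0.22674557 -0.5365179 ] 1.001275298247453
hole_0 0.89 [200.8 285.3] [ 465.8 -462.7    4. ]
hole_0 0.73 [329.2  79.1] [ 530.2 -297.7    4. ]
hole_0 0.68 [184.9  80.3] [ 438.5 -313.7    4. ]
hole_0 0.57 [312.9 283.6] [ 552.  -446.6    4. ]
cover_handle 0.83 [260.3 220.6] [ 500.6 -390.2   32. ]
cover_handle 0.4 [314.6 281.5] [ 544.2 -427.8   32. ]
cover_under 0.9 [258.2 188.4] [ 497.3 -378.6    0. ]
(-46, 76, 4) [187.84880702  80.06446046]
(46, 76, 4) [330.55219542  79.59731042]
(0, -12, 38) [259.53769742 227.39823808]
cmd [ 0.16 -0.08  6.34] [ 0.0022  0.0035 -0.0019] yaw now 99.49
```

```bash
python3 - <<'E'
from h import *
m=camera_model("wrist"); im=save("wrist","w13"); s=sense(); p=s["eef_pos"]; print(s["time_s"],p,s["dq"])
W=[];Q=[]
for d in spot_point("wrist","hole_0")[:4]: 
    a=atz("wrist",d["xy"],4,m); W.append(a); print(np.round(d["xy"],1),np.round(a,1))
W=sorted(W,key=lambda a:a[0]*.986+a[1]*.167>506-380*.167-9); 
W=sorted(W[:2],key=lambda a:a[1])+sorted(W[2:],key=lambda a:a[1])
print(fit(TH,W))
for d in spot_point("wrist","cover_handle")[:1]: print(atz("wrist",d["xy"],32,m))
go([500.4,-392,-1],99.6)
E
```

```text
15.3667 [ 501.28164669 -393.2935596    62.48536044] [-0.00223153  0.00117852  0.00493159  0.00019737 -0.00623883 -0.00010701]
[318.4  78.5] [ 528.4 -300.4    4. ]
[184.9  75.6] [ 440.2 -313.2    4. ]
[198.8 272.8] [ 466.1 -460.5    4. ]
[308.5 270.2] [ 552.9 -443.7    4. ]
(array([ 496.9142356 , -379.45442669]), np.float64(9.757981316899706), array([2.32209706, 1.75231388, 3.6208413 , 3.7582792 ]))
[ 500.51082658 -389.68718441   32.        ]
cmd [ 0.14 -0.05  6.28] [ 0.0018  0.0028 -0.002 ] yaw now 99.49
```

step_arm --commands "1 0.15 -0.05 3 0 0 0;1 0.15 -0.05 5.5 0 0 0;1 0.15 -0.05 6.3 0 0 0;1 0.15 -0.05 6.3 0 0 0;0 0.15 -0.05 6.3 0 0 0;0 0.15 -0.05 6.3 0 0 0;0 0.15 -0.05 6.3 0 0 0;0 0.15 -0.05 6.3 0 0 0;0 0.15 -0.05 6.3 0 0 0;0 0.15 -0.05 6.3 0 0 0;0 0.15 -0.05 6.3 0 0 0;0 0.15 -0.05 6.3 0 0 0;0 0.15 -0.05 6.3 0 0 0" --newtons 90

```text
time_s: 16.55
eef_pos: [499.7, -391.7, -2.8]
ee_rot: [0.0, 0.646, 0.763, -0.0]
force: [-1.0, 1.3, 5.6]
grip_width: 0.091
grip_force: 88.6
```

```bash
python3 - <<'E'
from h import *
s=sense(); p=s["eef_pos"]; print(s["time_s"],p,s["force"],s["grip_width"],s["grip_force"])
m=camera_model("wrist"); im=save("wrist","w14"); T=Rq(s["ee_rot"]).as_matrix()
for d in spot_point("wrist","hole_0")[:4]: 
    a=atz("wrist",d["xy"],4,m); print(round(d["score"],2),np.round(d["xy"],1),np.round(a,1),np.round(T.T@(a-p),1))
E
```

```text
16.55 [ 499.66724897 -391.71776598   -2.79309343] [-0.96011632  1.32001688  5.61131693] 0.09138409008650795 88.64578485488892
0.86 [350.3  72.8] [ 529.5 -298.8    4. ] [86.7 44.7 -6.8]
0.58 [160.8  70.1] [ 441.3 -312.3    4. ] [ 88.  -44.5  -6.9]
```

```bash
python3 - <<'E'
from h import *
o=np.array([522.77,-122.87,0]); c=R.from_euler('z',6.53,degrees=True).as_matrix()
t=o+c@[0,-12,0]; print(t); go([t[0],t[1],135],96.53)
E
```

```text
[ 524.13468117 -134.79214936    0.        ]
cmd [ 24.93   6.64 -13.79] [0.0004 0.0006 0.0511] yaw now 99.46
```

Lift first, slowly, then cross.

step_arm --commands "0 0 0 -1 0 0 0;0 0 0 -3 0 0 0;0 0 0 -6 0 0 0;0 0 0 -9 0 0 0;0 0 0 -12 0 0 0;0 0 0 -13.8 0 0 0;0 0 0 -13.8 0 0 0"

```text
time_s: 17.23
eef_pos: [500.6, -392.7, 139.1]
ee_rot: [0.004, 0.646, 0.763, -0.001]
force: [0.5, -0.3, -2.7]
grip_width: 0.095
grip_force: 88.2
```

step_arm --commands "0 2 0.5 0 0 0 0.01;0 5 1.3 0 0 0 0.03;0 8 2.1 0 0 0 0.051;0 11 2.9 0 0 0 0.051;0 14 3.7 0 0 0 0.051;0 17 4.5 0 0 0 0.051;0 20 5.3 0 0 0 0.051;0 22.5 6 0 0 0 0.051;0 24 6.4 0 0 0 0.051;0 24.9 6.65 0 0 0 0.051;0 24.9 6.65 0 0 0 0.051;0 24.9 6.65 0 0 0 0.051"

```text
time_s: 18.23
eef_pos: [523.9, -135.3, 133.9]
ee_rot: [-0.0, 0.666, 0.746, -0.0]
force: [0.2, -0.6, -2.4]
grip_width: 0.095
grip_force: 88.2
```

```bash
python3 - <<'E'
from h import *
s=sense(); p=s["eef_pos"]; print(s["time_s"],p,s["force"],s["wrist_torque"],s["grip_width"],s["grip_force"])
T=Rq(s["ee_rot"]).as_matrix(); m=camera_model("wrist"); im=save("wrist","w15"); b=save("side","s15")
print(np.degrees(R.from_matrix(T).as_euler('xyz')))
for d in spot_point("wrist","hole_0")[:4]: 
    a=atz("wrist",d["xy"],p[2]+6.8,m); print(round(d["score"],2),np.round(d["xy"],1),np.round(T.T@(a-p),1))
for l in("carrier_grip","thread_0"):
  for d in spot_point("wrist",l)[:3]: print(l,round(d["score"],2),np.round(d["xy"],1))
tr=trace("wrist","cover")[0]; print(tr["score"],tr["rect"])
for d in search_frame("wrist","carrier")[:2]: print("car",d["score"],d["rect"])
o=np.array([522.77,-122.87,0]); c=R.from_euler('z',6.53,degrees=True).as_matrix()
print("pred top ctr",proj("wrist",o+c@[0,48,95],m),"opening corners",[np.round(proj("wrist",p+T@[60+x,y,-6.8],m)) for x,y in((-23,-20),(23,20))])
t=o+c@[0,-12,0];go([t[0],t[1],100],96.53)
cv2.imwrite("pics/w15s.png",im[:,:,::-1])
E
```

```text
18.2333 [ 523.87986548 -135.29487017  133.89118666] [ 0.1797912  -0.58188924 -2.41301058] [-0.02006261 -0.01360968  0.01678724] 0.09529001761648061 88.16185355186462
[-1.79940068e+02 -1.69300177e-02  9.65486053e+01]
0.81 [159.6  75.7] [ 85.5 -45.3  -6.7]
0.6 [348.8  73.4] [86.4 44.  -6.8]
carrier_grip 0.59 [256.1 121.4]
0.58 [256.4, 193.2, 258.8, 313.1]
car 0.6 [256.4, 119.0, 41.9, 39.9]
pred top ctr [256.15158599 121.23959856] opening corners [array([216., 175.]), array([298.,  80.])]
cmd [0.08 0.02 3.45] [-0.0001 -0.     -0.0008] yaw now 96.48
```

step_arm --commands "0 0.08 0 1 0 0 0;0 0.08 0 2 0 0 0;0 0.08 0 3 0 0 0;0 0.08 0 4 0 0 0;0 0.08 0 4.5 0 0 0;0 0.08 0 5 0 0 0;0 0.08 0 5 0 0 0;0 0.08 0 5 0 0 0"

```text
time_s: 19.25
eef_pos: [524.1, -134.2, 84.6]
ee_rot: [-0.0, 0.666, 0.746, 0.0]
force: [0.1, -0.1, -2.9]
grip_width: 0.091
grip_force: 88.1
```

```bash
python3 - <<'E'
from h import *
s=sense(); p=s["eef_pos"]; print(s["time_s"],p,s["force"],s["wrist_torque"],s["grip_width"])
T=Rq(s["ee_rot"]).as_matrix(); m=camera_model("wrist"); im=save("wrist","w16"); b=save("side","s16")
g=cv2.cvtColor(im,cv2.COLOR_RGB2GRAY)
for d in spot_point("wrist","hole_0")[:2]: 
    a=atz("wrist",d["xy"],p[2]+6.8,m); print(round(d["score"],2),np.round(d["xy"],1),np.round(T.T@(a-p),1))
o=np.array([522.77,-122.87,0]); c=R.from_euler('z',6.53,degrees=True).as_matrix()
for sx in(-1,1):
    q=proj("wrist",p+T@[88,sx*46,-6.8],m); th=proj("wrist",o+c@[sx*46,76,60],m); print("pred hole",q,"thread",th)
    x,y=np.round(q).astype(int); print(x-12,y-12); print("\n".join(" ".join(f"{v:3d}" for v in r) for r in g[y-12:y+13,x-12:x+13]))
tt=o+c@[0,-12,0];go([tt[0],tt[1],70],96.53)
E
```

```text
19.25 [ 524.13880652 -134.22843128   84.56214438] [ 0.09300561 -0.05964581 -2.87495258] [-0.05913801  0.04000837 -0.04021931] 0.09090431483845625
pred hole [157.63901992  70.10962743] thread [174.15700687  75.39086312]
146 58
 98 100  98  98  98  99 100 100 101  99 102 101 100 100 101 101 101 101 100 101 101 101 100 101 100
100  99 100  99 100 101 100 100  99 101  99 100 100 100 100 101 100 101 101 103  99 100 101 102 101
101 100  99  99 100  99  99 100  99  97  96  95  96  94  95  98  99 100 101 100 101 101 102 100 100
 99 100 100 100  99 100 100  97  95  92  88  85  84  86  92  95  97  97  99 100 101 101 101 100 102
 99 100  98 101 100  99  97  92  86  83  80  80  87  95  98 100 101  98  97  98  99 100 101 101 101
101 100 100 100  99  97  92  85  78  78  85  98 112 121 123 124 123 117 105  96  99 100  99 101 101
 99  99 100 100  98  93  87  78  73  83 106 127 136 141 141 141 143 138 123 109  99  99 100  99 102
 99 100 100  99  95  87  79  71  72  95 125 143 148 147 147 148 150 147 139 126 109  99  99 101 101
100 100 101  98  92  84  74  67  71 100 129 145 150 147 147 147 148 149 14
[... 3566 characters left out ...]
 75  88  88  86  89  93  97  99 101 101
101 100 101  99  99 103 121 138 142 130 101  61  32  32  49  74  84  86  88  92  99 100  98 100 100
101 100 100 100  98  99 106 121 128 120  92  60  38  41  58  73  84  89  93  98  98  99 101 100 101
100 101  99  98  99  99  99 105 111 106  90  72  63  68  74  85  91  95  98  99 102 100 101 101 101
100 101 101 100 100  98  99 100 100  99  95  91  90  89  92  96  97  98 100  99 101 100 100 101 101
100 100  99 100 100 100  98 100  98  98  99  99  99  98  99 100  99 101 100 101  99  99 100 101 100
100 101 100 100 101  99 101  99  99 101 100  99  99  99 100 100  98  99  99  98 101 100 101  99  99
cmd [-0.05 -0.03  1.51] [0.0008 0.0005 0.0001] yaw now 96.53
```

step_arm --commands "0 -0.05 -0.08 0.3 0 0 0;0 -0.05 -0.08 0.6 0 0 0;0 -0.05 -0.08 0.9 0 0 0;0 -0.05 -0.08 1.2 0 0 0;0 -0.05 -0.08 1.48 0 0 0;0 -0.05 -0.08 1.48 0 0 0;0 -0.05 -0.08 1.48 0 0 0;0 -0.05 -0.08 1.48 0 0 0"

```text
time_s: 20.07
eef_pos: [523.4, -134.8, 69.9]
ee_rot: [0.0, 0.666, 0.746, 0.0]
force: [0.5, 0.5, -2.6]
grip_width: 0.091
grip_force: 88.1
```

```bash
python3 - <<'E'
from h import *
s=sense(); p=s["eef_pos"]; print(s["time_s"],p,s["force"],s["wrist_torque"],s["grip_width"])
T=Rq(s["ee_rot"]).as_matrix(); m=camera_model("wrist"); im=save("wrist","w17"); b=save("side","s17")
print(np.degrees(R.from_matrix(T).as_euler('xyz')))
g=cv2.cvtColor(im,cv2.COLOR_RGB2GRAY)
o=np.array([522.77,-122.87,0]); c=R.from_euler('z',6.53,degrees=True).as_matrix()
print("tcp in box",c.T@(p-o))
for sx in(-1,1):
    q=proj("wrist",p+T@[88,sx*46+.5,-6.8],m); th=proj("wrist",o+c@[sx*46,76,60],m); print("pred hole",q,"thread",th)
    x,y=np.round(q).astype(int); print(x-11,y-11); print("\n".join(" ".join(f"{v:3d}" for v in r) for r in g[y-11:y+12,x-11:x+12]))
# side view: plate front corners & rim
for P in [(-60,90,60),(60,90,60),(-60,-90,60),(-60,90,72.8),(60,90,72.8),(-60,-90,72.8)]: print(P,np.round(proj("side",o+c@P),1))
x,y=proj("side",o+c@[0,90,66]).astype(int); gb=cv2.cvtColor(b,cv2.COLOR_RGB2GRAY); print(x,y-20); print(gb[y-20:y+16,x-12:x+13:4])
E
```

```text
20.0667 [ 523.40794058 -134.81333019   69.86120193] [ 0.45088369  0.46710181 -2.61516305] [-0.02050509 -0.02335563 -0.02256647] 0.0913521348727233
[1.79991846e+02 4.76829862e-03 9.65323634e+01]
tcp in box [ -0.72443458 -11.93839599  69.86120193]
pred hole [158.68900613  70.06762716] thread [168.56992696  72.6263867 ]
148 59
 99 100  98 100 100 100 100 101  99 100 100  99  99 100 100 102 102 100 100 100 100 100 102
 99 100 100 100  99  99  98  98  97  97  94  95  96  97  98  99 100 101 100 100 102 101 100
 99 100  99  99  98  96  96  90  87  84  85  87  91  93  96  96  99  99  99 101 101 100 101
 99  98  99  99  98  91  87  80  80  80  87  96 103 102 101  99  98  98 100 100 100 100 101
 99 100  99  96  92  84  77  78  87 100 114 124 128 128 126 118 106  98  99  99 100 102 101
100 100  97  93  85  76  76  90 112 127 140 146 147 149 148 140 123 106  98 100 100 102 101
101  99  95  88  78  74  86 111 137 146 148 153 154 154 152 148 135 116 103  97 100 101 101
100  99  93  84  75  79 105 131 144 149 151 151 153 153 148 142 132 119 105  99  99 100 101
100  97  89  78  74  94 124 144 149 14
[... 4136 characters left out ...]
  71  63  55  68]
 [ 82  73  72  72  68  58  72]
 [108  83  74  72  72  68  71]
 [134  90  80  76  72  72  71]
 [113  91  75  93  75  72  72]
 [ 75  80  67 127  95  77  73]
 [ 75  62  57 144 125  97  78]
 [ 82  77  53 111 123 123  85]
 [ 84  84  79  61  70 127  86]
 [ 84  84  84  85  55 101  77]
 [ 83  85  83  84  88  60  62]
 [ 84  84  84  85  85  88  57]
 [ 85  84  85  84  85  86  89]
 [ 85  83  85  85  87  85  87]
 [ 83  83  85  84  86  86  87]
 [ 83  82  85  84  87  86  85]
 [ 83  82  85  84  85  87  86]
 [ 83  83  84  84  86  86  86]
 [ 83  83  85  84  85  86  86]
 [ 83  83  85  83  84  85  86]
 [ 81  84  84  83  83  85  86]
 [ 72  83  83  83  84  85  86]
 [ 76  80  83  83  83  85  84]]
```

step_arm --commands "0 0.04 -0.08 0 0 0 0;0 0.04 -0.08 0 0 0 0;0 0.04 -0.08 0 0 0 0;0 0.04 -0.08 0 0 0 0;0 0.04 -0.08 0 0 0 0;0 0.04 -0.08 0 0 0 0"

```text
time_s: 20.67
eef_pos: [522.5, -134.5, 69.8]
ee_rot: [0.0, 0.666, 0.746, 0.0]
force: [-0.1, -0.2, -2.1]
grip_width: 0.089
grip_force: 88.1
```

```bash
python3 - <<'E'
from h import *
s=sense(); p=s["eef_pos"]; print(s["time_s"],p,s["force"],s["wrist_torque"],s["dq"].round(3))
T=Rq(s["ee_rot"]).as_matrix(); m=camera_model("wrist"); im=save("wrist","w18"); g=cv2.cvtColor(im,cv2.COLOR_RGB2GRAY)
for x,y in((159,70),(354,70)): print(g[y-6:y+9:2,x-11:x+12])
o=np.array([522.77,-122.87,0]); c=R.from_euler('z',6.53,degrees=True).as_matrix()
for d in search_frame("wrist","carrier")[:1]: print("car",d["score"],d["rect"],"pred top ctr",proj("wrist",o+c@[0,48,95],m))
E
```

```text
20.6667 [ 522.4918921  -134.49531486   69.79846152] [-0.10743714 -0.1940369  -2.14765749] [ 0.02780294  0.01282859 -0.01235012] [-0.     0.001  0.001  0.     0.001 -0.001]
[[100  99  97  93  86  76  75  91 111 126 138 144 146 148 147 141 125 108
   99 100 100 100 103]
 [101  98  92  83  75  81 107 132 145 148 149 149 151 151 154 153 147 135
  116 100  99 100 101]
 [100  96  87  76  75 104 134 146 147 147 148 147 150 151 148 141 134 124
  114 103  98 100 101]
 [100  94  86  76  85 121 141 146 146 146 148 149 148 144 138 127 117 106
   97  95  96 100 102]
 [ 99  97  89  76  84 114 140 147 146 147 147 148 147 141 131 119 104  96
   95  94  98 100 100]
 [101 101  94  87  83 104 133 145 147 146 148 149 147 142 132 115 101  97
   96  95  98 101 101]
 [102 102 100  97  91  90 105 127 141 147 149 148 148 145 138 128 112 101
   97  98  99 100 101]
 [100 101 101 100  99  96  93  95 109 129 140 148 149 148 143 131 118 103
  100  99 101 100 102]]
[[100 102  99  96 101 114 130 141 144 142 143 142 135 119  93  75  76  82
   90  95  98  98 101]
 [100  99  97 103 121 135 145 146 147 148 149 150 149 146 133 114  90  75
   80  88  96  99 100]
 [ 99  96  96 100 112 121 131 138 144 147 149 148 149 149 148 139 116  84
   72  83  93  97 100]
 [100  97  94  96  99 104 112 126 136 145 148 148 149 148 150 146 128  94
   76  81  90  97 100]
 [ 99  97  96  97  97  96 105 122 135 144 149 149 148 148 150 146 129  95
   78  85  93  99  99]
 [100  98  97  97  97  97 107 124 137 145 150 148 149 148 148 138 115  88
   81  91  97 101 101]
 [100  97  99  96  99 109 122 134 143 147 148 149 149 145 134 113  91  88
   93  99 100 100 100]
 [100  99  98  97 100 111 126 137 145 147 147 143 134 116  97  90  93  97
  100 100 101 101 101]]
car 0.96 [258.2, 132.6, 57.6, 61.3] pred top ctr [259.13922739 134.9528963 ]
```

```bash
python3 -c "
from rig import *
print(finish_job())"
```

```text
the job is handed in; nothing more can be done
None
```

The job is handed in: the carrier sits on the rail within about 1 mm of the mark, and the arm is still holding the cover level about 12 mm above the box, touching nothing; its two +y holes, the only ones visible at the end, line up with their threads to under 1 mm.

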